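# Clamp the tube rack on the orbital shaker

## Task

Get the loaded tube rack ready for shaking: push the loose clamp bar back across the shaker platform until it holds the rack squarely against the rear fence, then take the T-key from its tool block and tighten both slotted screws of the bar, clockwise, fully home. Stand the key back in its hole in the tool block, and leave all the other bottles and things on the bench where they are.

Things in the scene. Friction and masses are not known exactly. Their poses are not given: they have to be found in the camera images.
- shaker: Orbital shaker fixed to the bench, yaw within +-0.32: white housing 84 mm high, x -170 to +125 mm, y +-135 mm (front ledge before x = -125 mm only 62 mm high, knobs to 74). On top an aluminium platform 240 (x) x 250 mm (y), its top 100 mm above the bench. Origin on the bench under the platform's centre; x points to the rear fence, away from the robot; y left, z up.
- clamp_bar (a joint): Sliding of the clamp bar along the shaker's x, in m: grows towards the fence, 0 = farthest forward, end stop 0.095. Starts between 0 and 0.03. With the rack held square against the fence it reads about 0.082. The bar drags with about 4 N and stays where it is left; tightening the screws does not stiffen it in the simulation.
- bar_mid (a point): Top centre of the clamp bar, 123 mm above the bench; axes as the shaker's; in the shaker at x = -0.085 + joint, y = 0. Aluminium bar along y, 24 mm deep (x +-12 mm), 22 mm high, just over the platform, rubber face to the rack at x = +14 mm; a round boss 38 mm wide, 24 mm high at each end, y = +-105 mm. Push its front face (x = -12 mm) near the middle with closed fingers.
- fence_face (a point): Middle of the rubber face of the rear fence, x = +85 mm in the shaker, 118 mm above the bench; axes as the shaker's. The fence is a fixed upright aluminium bar along y, 210 mm long, its top 136 mm above the bench.
- screw_left (a joint): Turning of the left screw, rad, grows clockwise as seen from above. Starts anywhere from 0.2 to 1.1; fully tight at a hard stop at 2.1, where the slot lies along the bar (shaker y). Stays where it is left; friction about 0.12 N m.
- screw_right (a joint): Turning of the right screw, same as the left one.
- screw_left_top (a point): Centre of the top of the left screw head (at +y end of the bar), 124 mm above the bench, travelling with the bar. Steel head 27 mm in diameter, flush in its boss (bore 30 mm). A straight slot runs right across it along this point's x axis: 6.6 mm wide and 8 mm deep with lips bevelled to 12.6 mm at the top. The slot fits the blade of the key either way round.
- screw_right_top (a point): The same for the right screw head (at -y end of the bar).
- key: Loose T-key, 0.14 kg, upright in the tool block, any yaw. Origin at the blade's tip, z up the shaft, x along T-bar and blade width. Blade 18 (x) x 4 (y) mm, 2.4 mm thick at the tip, 13 mm long; shaft 12 mm thick; collar 36 mm wide, 60 to 66 mm above the tip; on top a black T-bar 72 (x) x 14 (y) x 18 mm high, centre 93 mm above the tip, for pinching across from above.
- tool_block: Grey plastic block fixed to the bench, 150 mm (its x) x 80 mm (y) x 75 mm high, origin under its centre. The key stands in its through hole at x = +35 mm; an ordinary black-handled screwdriver, part of the block, stands at x = -45 mm, 152 mm high, handle 24 mm thick. The block stands on the left or on the right side of the shaker.
- key_hole (a point): Centre of the mouth of the key's hole, 75 mm above the bench; hole 26 mm in diameter, right through. The key hangs there by its collar resting on the block's top, its blade's tip 15 mm above the bench.
- rack: Loose white rack with eight blue-capped 50 ml tubes, one rigid 0.5 kg thing, standing on the platform between bar and fence: 74 mm deep (its x), 136 mm wide (y), 117 mm high to the caps' tops; origin under its centre, its axes nearly those of the shaker. At the start it stands 12 to 28 mm clear of the fence and slightly askew; held against the fence its origin is at x = +48 mm in the shaker.
- tip_box: Bystander: loose pipette tip box 122 x 86 mm, 67 mm high, origin under its centre; it stands on the side of the shaker where the tool block is not.
- reagent_bottle: Bystander: loose white wide jar, 90 mm in diameter, 175 mm high, origin under its centre; back left.
- amber_bottle: Bystander: loose amber bottle, 72 mm in diameter, 140 mm high, origin under its centre; back right.
- sample_jar: Bystander: loose clear jar, 64 mm in diameter, 105 mm high, origin under its centre; left of the shaker.
- buffer_bottle: Bystander: loose white bottle with blue cap, 60 mm in diameter, 135 mm high, origin under its centre; right of the shaker.
- beaker: Bystander: loose glass beaker, 68 mm in diameter, 85 mm high, origin under its centre; in front of the shaker.
- calculator: Bystander: loose desk calculator 130 x 75 mm, 18 mm high, origin under its centre; in front of the shaker.
Mind the look-alikes: they are no part of the job. What is shaped like the key but orange or pink is not meant.

How it is judged:
By the outcome, as a careful person would: the job done as asked, in the order asked, and still so for the second after the job is handed in, with the robot touching nothing.
It also fails if it takes over 72 s, if anything falls off the work surface, if the arm or the gripper's body presses on something with over 40 N, if the wrist force passes 120 N, or if a joint passes its speed limit or range.

## Robot

A 6-joint arm with a two-finger parallel gripper is mounted at the origin on the work surface. World frame = base frame: x ahead of the robot, y to its left, z up, the work surface at z = 0. Lengths are in mm, angles in rad, forces in N, time in s.
With the tool pointing down it reaches from about 300 to 775 mm from the base axis. Payload 14.6 kg.
Tool frame: the origin (TCP) lies between the finger pads; the fingertips stand manip.nose_length ahead of it and the grasp point (between the pads) lies 11 mm behind it (manip.nose_length is the distance from the TCP to the fingertips, in mm); z points along the fingers, y is the line along which they close (so a half turn about z gives the same grasp; the last joint's range is limited). The gripper opens to 94 mm and grips with 3 to 60 N. Pads are 16 mm wide; open, the fingers measure 119 mm over their backs; the gripper's body (75 mm by 177 mm) begins 78 mm behind the grasp point.
Start: joints at [-1.212, 0.3, 1.521, -0, 1.321, -0.067], TCP at [227.169, -500.883, 213.446] pointing down, gripper open.
Joint ranges: [-3.03, 3.03], [-0.79, 2.21], [0.23, 2.52], [-1.04, 4.18], [0, 3.07], [-2.55, 2.55]. Speed limits (rad/s): [2.22, 2.22, 2.57, 3.14, 3.14, 3.14].

## Interface

Orientations are given as [roll, pitch, yaw] about the fixed x, y, z axes, in that order (R = Rz(yaw) Ry(pitch) Rx(roll)).
In Python, from cell import manip, cams, job gives the robot as it stands.
- The arm moves only by the tool jog_arm, never from a script. Its argument "commands" is a list of rows, each an object of numbers: "dx", "dy", "dz": the shift along the tool's x, y, z each as a share of 40 mm, from -1 to 1; "ax", "ay", "az": the turn, a rotation vector about the tool's x, y, z each as a share of 10 degrees, from -1 to 1; "gripper": the closure, from 0 (fully open) to 1 (shut). A call has 1 to 10 rows; each row shifts and turns the commanded pose from where the row before left it, along the tool's axes as they then stand; what a row does not reach is not made up. A row lasts 1/8 s, in which the tool goes at most 62.5 mm and 10.7 degrees, less where a joint would pass 70% of its speed; a pose out of reach is approached as far as the arm can. A call with a number of a shift or a turn outside -1 to 1 is refused whole. A call with a gripper value outside its range is refused whole. The fingers move at their own pace and stop on an object; "squeeze" is the grip in N (left out, the last holds). Time passes only in rows, so rows that do not move let the fingers close. It gives the time, the measured TCP pose, the force, the opening and the grip force at its end, in the units of the state.
- manip.read_state(): the state, without advancing time (a new reading comes with each control period).
- cams.camera(name): name is "side" or "top"; returns a dict with "image" (420x560x3 uint8, red, green, blue), "fx", "fy", "cx", "cy" (pixels), "dist_coeffs" ([k1, k2, p1, p2, k3] as OpenCV has them; the pictures are not rectified), "world_to_cam" (4x4, takes a point from world to camera coordinates). Camera axes: x right, y down, z forward; pixel columns grow to the right and rows downward; lengths in mm; the calibration is good to about 2 mm. A picture is of the moment at which its call begins. There is no depth.
- job.sign_off(): hands the job in; it is judged then, once.
The state is a dict: "clock": time; "joints": joint angles; "qd": joint speeds; "effort": joint torques, N m; "eef_pos": TCP position; "eef_rot": TCP orientation; "wrist_force": force on the tool from outside, world axes, zero at the start; "moment": the same for the moment, N m; "finger_gap": finger opening in mm; "finger_force": force on a finger pad.
Only numpy, scipy, OpenCV 4.12 (cv2) and the standard library are available. Lean on these libraries where they do the work, as an engineer would, in place of code of your own. Each camera call takes 0.05 s, during which the arm holds its last target. There are 200 camera calls.

## Working session

There is one attempt and no reset: what is moved stays moved. The work goes in short steps, Python scripts to look and compute and a tool call to move; the robot and the scene stay as the last step left them, time stands still between calls to the robot, and variables do not carry over. Pictures are saved under pics/ and viewed, at most 10 in all, crops included, and the job is handed in when it is done.

Besides the shell and the picture viewer there is one more tool, called after ">>>" as name(argument=value, ...), one argument or row to a line, values as JSON. jog_arm: Moves the arm, as the interface text tells. Shift numbers are shares of 40 mm and turn numbers shares of 10 degrees, none past 1 either way. Its arguments: {"type":"object","properties":{"commands":{"type":"array"},"squeeze":{"type":"number"}},"required":["commands"]}

```bash
ls; mkdir -p pics
python3 - <<'E'
from cell import manip,cams
import cv2,numpy as np
s=manip.read_state(); print(s, manip.nose_length)
for n in("top","side"):
    c=cams.camera(n); cv2.imwrite(f"pics/{n}0.png",cv2.resize(c["image"][:,:,::-1],(800,600),interpolation=cv2.INTER_CUBIC))
    cv2.imwrite(f"pics/{n}0_raw.png",c["image"][:,:,::-1])
    print(n,c["fx"],c["fy"],c["cx"],c["cy"],c["dist_coeffs"],np.round(c["world_to_cam"],4).tolist())
E
```

```text
pics
{'clock': 0.0, 'joints': array([-1.21157868e+00,  3.00443281e-01,  1.52156831e+00, -6.43969994e-06,
        1.32068289e+00, -6.66461982e-02]), 'qd': array([-0.00182372,  0.00039824,  0.00201792,  0.00113491, -0.00012702,
       -0.000581  ]), 'effort': array([ 9.02456650e-04, -5.31800187e+01, -3.52731121e+01,  7.08153960e-02,
        2.45103403e-02, -1.09501605e-04]), 'eef_pos': array([ 227.09590366, -500.65863063,  212.90698284]), 'eef_rot': array([-3.14049286e+00, -6.71542355e-05,  4.25865403e-01]), 'wrist_force': array([ 0.28944314, -0.38033377,  1.073201  ]), 'moment': array([ 0.00330458, -0.01383073, -0.02384902]), 'finger_force': 0.0, 'finger_gap': 94.00443064954227} 8.0
top 488.2325119093983 488.2325119093983 271.4788933257359 213.78326973459713 [-0.07692513  0.          0.          0.          0.        ] [[0.0206, -0.9994, -0.0281, 80.8629], [-0.9945, -0.0176, -0.103, 515.888], [0.1024, 0.0301, -0.9943, 1204.9919], [0.0, 0.0, 0.0, 1.0]]
side 379.79040228496757 379.79040228496757 280.8486699067852 213.3122018309813 [-0.00529657  0.          0.          0.          0.        ] [[-0.8877, -0.4601, -0.0192, 480.2061], [-0.2423, 0.5021, -0.8302, 187.0], [0.3916, -0.7322, -0.5572, 1044.4378], [0.0, 0.0, 0.0, 1.0]]
```

View pics/top0.png

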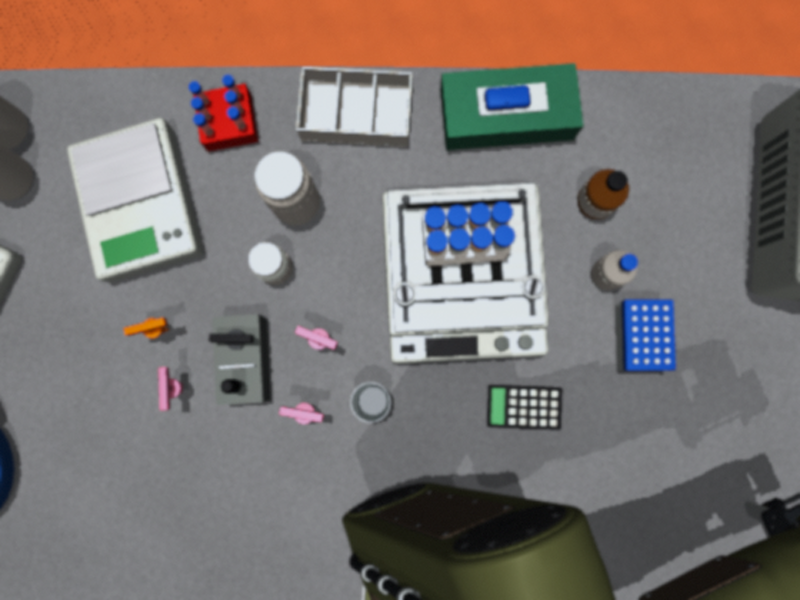

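View pics/side0.png

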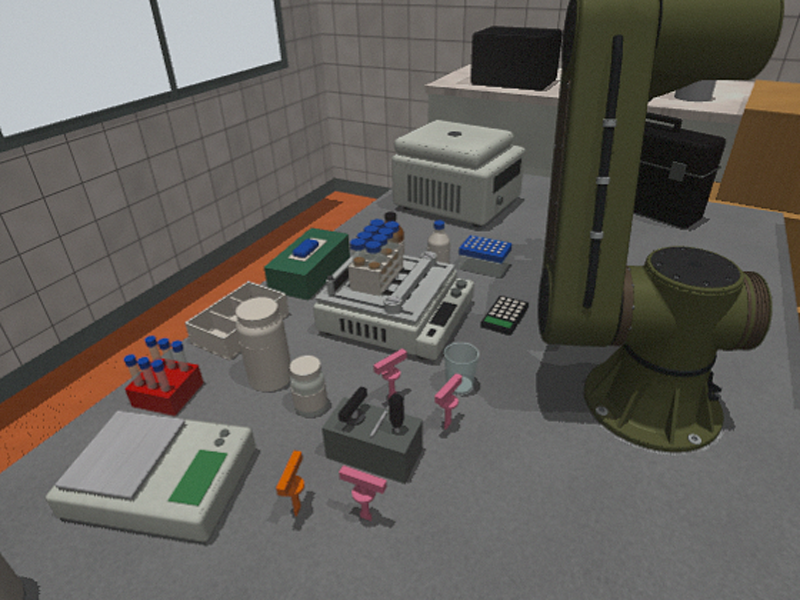

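Top view: the shaker platform is at (465,270), its bar along row 290 with screws near (405,294) and (532,287). The tool block is at (240,360), with the black T-key at (232,339). Key candidates: black key (232,339), orange T (146,328), pink Ts (317,338), (168,388) and (302,412), and the screwdriver (233,386). I choose the black T-bar in the block; next is the close crop.

```bash
cat > h.py <<'E'
from cell import manip,cams
import cv2,numpy as np
def K(c): return np.array([[c["fx"],0,c["cx"]],[0,c["fy"],c["cy"]],[0,0,1.]])
def unproj(c,uv,z):
    p=cv2.undistortPoints(np.array([[uv]],float),K(c),np.array(c["dist_coeffs"]))[0,0]
    T=np.array(c["world_to_cam"]);R,t=T[:3,:3],T[:3,3]
    o=-R.T@t; d=R.T@np.array([p[0],p[1],1]); return o+d*(z-o[2])/d[2]
def proj(c,P):
    T=np.array(c["world_to_cam"])
    return cv2.projectPoints(np.atleast_2d(P).astype(float),cv2.Rodrigues(T[:3,:3])[0],T[:3,3],K(c),np.array(c["dist_coeffs"]))[0][:,0]
def crop(im,u0,v0,w,h,k):
    r=cv2.resize(im[v0:v0+h,u0:u0+w,::-1],None,fx=k,fy=k,interpolation=cv2.INTER_CUBIC)
    for i in range(0,w,10): cv2.putText(r,str(u0+i),(i*k,8),0,.3,(0,255,255),1); cv2.line(r,(i*k,10),(i*k,14),(0,255,255),1)
    for j in range(0,h,10): cv2.putText(r,str(v0+j),(0,j*k+3),0,.3,(0,255,255),1)
    return r
E
python3 - <<'E'
from h import *
c=cams.camera("top"); im=c["image"]
a=crop(im,266,125,124,132,6)[:600,:744]
a=crop(im,266,125,122,132,4); b=crop(im,130,205,75,132,4)
cv2.imwrite("pics/c1.png",np.hstack([a,b]))
E
```

```text
(no output)
```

View pics/c1.png

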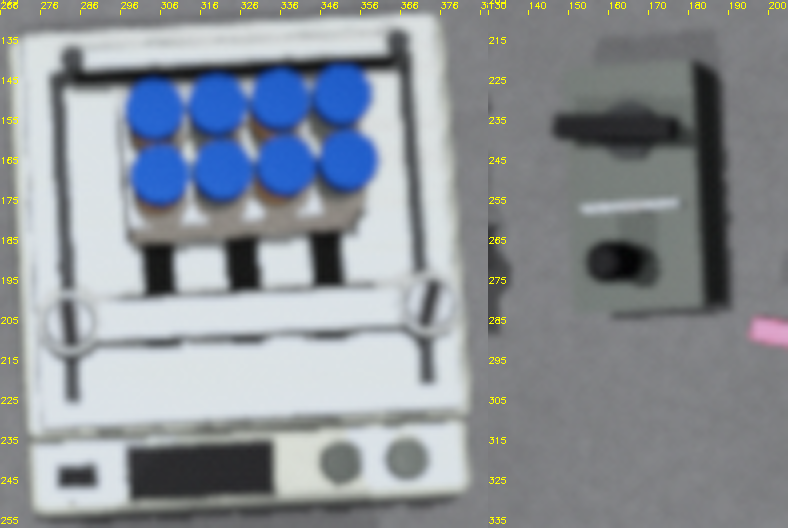

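Crop: black T-bar spans (146,237)–(178,237) in the block, over its grey collar, so the choice is confirmed. Bosses are at about (283.5,205) and (373,200.5). The left slot is nearly vertical; the right slot runs from (374.5,196) to (372,206).

Run:
```python
from h import *
c=cams.camera("top"); np.set_printoptions(precision=1,suppress=True)
f=lambda px,py,z,u0=266,v0=125:unproj(c,((px+.5)/4-.5+u0,(py+.5)/4-.5+v0),z)
L=f(71,322,124);R=f(429,303,124);print("scr",L,R,np.linalg.norm(L-R))
m=(L+R)/2; d=L-R; yaw=np.arctan2(-d[0],d[1]); print("mid",m,"yaw",yaw)
# housing corners front ledge z62: (35,513),(468,487) ; rear z84 (20,35)?,(436,14)
print("front",f(35,513,62),f(468,487,62)," rear",f(22,33,84),f(436,14,84))
print("fence line",f(80,76,136),f(385,60,136))
e1=f(553-488,127,117,130,205);e2=f(680-488,128,117,130,205);print("T",e1,e2,np.linalg.norm(e1-e2))
for p in[(572,62),(695,62),(572,305),(703,309)]:print("blk",f(p[0]-488,p[1],75,130,205))
print("slot L",f(67,300,124),f(73,345,124)," R",f(435,283,124),f(424,325,124))
# side crops
s=cams.camera("side");im=s["image"]
for n,P in(("L",L),("R",R),("T",(e1+e2)/2)):print(n,proj(s,P),proj(c,P))
k=proj(s,(e1+e2)/2)[0].astype(int);l=proj(s,m)[0].astype(int)
cv2.imwrite("pics/s1.png",np.hstack([crop(im,k[0]-32,k[1]-32,65,100,6),crop(im,l[0]-34,l[1]-50,65,100,6)]))
```

```text
scr [525.1  60.5 124. ] [ 539.9 -147.6  124. ] 208.64740734622515
mid [532.5 -43.5 124. ] yaw 0.07093715369074423
front [415.2  80.7  62. ] [ 435.8 -182.4   62. ]  rear [708.2  94.   84. ] [ 724.2 -159.7   84. ]
fence line [668.6  57.8 136. ] [ 681.  -120.2  136. ]
T [446.2 383.4 117. ] [447.2 307.5 117. ] 75.87659906359534
blk [488.5 385.6  75. ]
blk [489.9 309.2  75. ]
blk [340.6 379.1  75. ]
blk [340.3 298.7  75. ]
slot L [538.   63.1 124. ] [511.6  59.1 124. ]  R [ 551.7 -151.1  124. ] [ 526.9 -144.7  124. ]
L [[275.5 209. ]] [[283.4 205.1]]
R [[300.4 177.9]] [[372.9 200.4]]
T [[248.2 278.7]] [[161.7 236.5]]
```

View pics/s1.png

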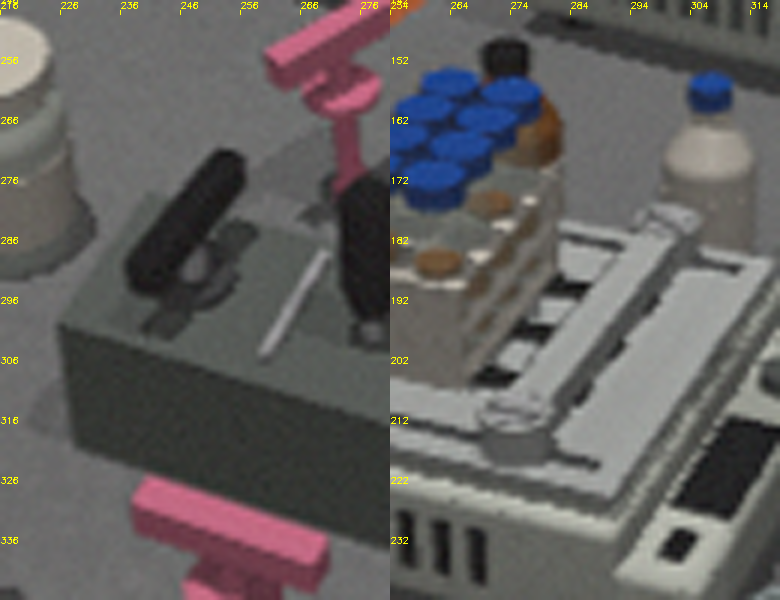

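Side crop: the black T-bar in the block spans (238,288)–(254,272). The bar's bosses are at (275,209) and (300,179), so the two views agree. Next I make a small move planner and plan the push.

```bash
cat >> h.py <<'E'
from scipy.spatial.transform import Rotation as Ro
YAW=0.071; C=np.array([592.5,-38.]) # shaker estimate
def sh(x,y,z):
    c,s=np.cos(YAW),np.sin(YAW); return np.array([C[0]+c*x-s*y,C[1]+s*x+c*y,z])
def tosh(p):
    c,s=np.cos(YAW),np.sin(YAW); d=p[0]-C[0],p[1]-C[1]; return np.array([c*d[0]+s*d[1],-s*d[0]+c*d[1]])
def R_(yaw,tilt=0): return Ro.from_euler("xyz",[np.pi,0,yaw])*Ro.from_rotvec([0,tilt,0])
def now():
    s=manip.read_state(); return np.array(s["eef_pos"]),Ro.from_euler("xyz",s["eef_rot"]),s
def go(P,R=None,cur=None):
    p,r,_=now()
    if cur: p,r=cur
    d=r.inv().apply(np.array(P)-p)/40; print("shift(tool,/40)",np.round(d,3),"rows>=",np.ceil(abs(d).max()))
    if R is not None: w=(r.inv()*R).as_rotvec(degrees=True)/10; print("turn(/10deg)",np.round(w,3))
E
python3 - <<'E'
from h import *
c=cams.camera("top"); np.set_printoptions(precision=1,suppress=True)
f=lambda px,py,z,u0=266,v0=125:unproj(c,((px+.5)/4-.5+u0,(py+.5)/4-.5+v0),z)
print("cam",-np.array(c["world_to_cam"])[:3,:3].T@np.array(c["world_to_cam"])[:3,3])
print("collar",f(630-488,133,81,130,205))
m=np.array([532.5,-43.5]);print("bar sh",tosh(m),"L",tosh((525.1,60.5)),"R",tosh((539.9,-147.6)))
P=sh(-105,-0,170); go(P,R_(YAW,np.radians(20)))
s=cams.camera("side")
print(proj(s,[[446.7,347,108],[446.7,345,108]]))
E
```

```text
cam [ 387.9   53.7 1253.5]
collar [445.4 346.1  81. ]
bar sh [-60.2  -1.2] L [-60.2 103. ] R [ -60.2 -105.6]
shift(tool,/40) [10.6 -7.7  1.1] rows>= 11.0
turn(/10deg) [-0.4  2.   2. ]
[[248.1 281.8]
 [248.5 281.3]]
```

>>> jog_arm(
  commands=[
    {"dx":0.96,"dy":-0.7,"gripper":1},
    {"dx":0.96,"dy":-0.7},
    {"dx":0.96,"dy":-0.7},
    {"dx":0.96,"dy":-0.7},
    {"dx":0.96,"dy":-0.7},
    {"dx":0.96,"dy":-0.7},
    {"dx":0.96,"dy":-0.7},
    {"dx":0.96,"dy":-0.7},
    {"dx":0.96,"dy":-0.7},
    {"dx":0.96,"dy":-0.7},
  ],
  squeeze=20,
)

```text
schema error: expected keys dx, dy, dz, ax, ay, az, gripper
```

>>> jog_arm(
  commands=[
    {"dx":0.5,"dy":-0.35},
    {"ax":-0.2,"ay":1,"az":1},
    {"ax":-0.2,"ay":1,"az":1},
  ],
)

```text
schema error: expected keys dx, dy, dz, ax, ay, az, gripper
```

Run:
```python
from h import *
p,r,s=now();print(p,r.as_matrix()[:,2],s["wrist_force"],s["finger_gap"],s["clock"])
go(sh(-108,0,121),R_(YAW,np.radians(20)))
```

```text
[ 227.14885548 -500.83994771  213.33768079] [-8.36907352e-05  2.24095092e-04 -9.99999971e-01] [-0.39530986  0.02893042 -0.27803661] 93.60539617060873 0.35
shift(tool,/40) [10.566 -7.702  2.31 ] rows>= 11.0
turn(/10deg) [-0.356  1.979  2.012]
```

>>> jog_arm(
  commands=[
    {"dx":0.96,"dy":-0.7,"dz":0,"ax":0,"ay":0,"az":0,"gripper":1},
    {"dx":0.96,"dy":-0.7,"dz":0,"ax":0,"ay":0,"az":0,"gripper":1},
    {"dx":0.96,"dy":-0.7,"dz":0,"ax":0,"ay":0,"az":0,"gripper":1},
    {"dx":0.96,"dy":-0.7,"dz":0,"ax":0,"ay":0,"az":0,"gripper":1},
    {"dx":0.96,"dy":-0.7,"dz":0,"ax":0,"ay":0,"az":0,"gripper":1},
    {"dx":0.96,"dy":-0.7,"dz":0,"ax":0,"ay":0,"az":0,"gripper":1},
    {"dx":0.96,"dy":-0.7,"dz":0,"ax":0,"ay":0,"az":0,"gripper":1},
    {"dx":0.96,"dy":-0.7,"dz":0,"ax":0,"ay":0,"az":0,"gripper":1},
    {"dx":0.96,"dy":-0.7,"dz":0,"ax":0,"ay":0,"az":0,"gripper":1},
    {"dx":0.96,"dy":-0.7,"dz":0,"ax":0,"ay":0,"az":0,"gripper":1},
  ],
  squeeze=20,
)

```text
clock: 1.6
eef_pos: [461.8, -85.8, 213.6]
eef_rot: [3.141, -0.0, 0.426]
wrist_force: [0.2, -0.2, -0.6]
finger_gap: 0.5
finger_force: 0.0
```

>>> jog_arm(
  commands=[
    {"dx":0.5,"dy":-0.35,"dz":0,"ax":0,"ay":0,"az":0,"gripper":1},
    {"dx":0,"dy":0,"dz":0,"ax":-0.18,"ay":0.98,"az":1,"gripper":1},
    {"dx":0,"dy":0,"dz":0,"ax":-0.18,"ay":0.98,"az":1,"gripper":1},
  ],
)

```text
clock: 1.98
eef_pos: [474.0, -66.0, 213.5]
eef_rot: [3.129, -0.268, 0.157]
wrist_force: [1.3, 0.3, 0.8]
finger_gap: 0.7
finger_force: 0.0
```

Run:
```python
from h import *
p,r,s=now();print(p,r.as_matrix()[:,2],s["wrist_force"],s["finger_gap"],s["clock"])
go(sh(-108,0,121),R_(YAW,np.radians(20)))
```

```text
[474.0045325  -66.00910561 213.47685192] [ 0.2632354   0.02897903 -0.96429629] [1.25512027 0.30892154 0.79311771] 0.6761183037320961 1.975
shift(tool,/40) [-0.279 -0.489  2.315] rows>= 3.0
turn(/10deg) [-0.078  0.463  0.47 ]
```

>>> jog_arm(
  commands=[
    {"dx":0,"dy":0,"dz":0,"ax":0,"ay":0,"az":0,"gripper":1},
    {"dx":-0.1,"dy":-0.2,"dz":0.75,"ax":0,"ay":0,"az":0,"gripper":1},
    {"dx":-0.1,"dy":-0.2,"dz":0.75,"ax":0,"ay":0,"az":0,"gripper":1},
    {"dx":0,"dy":0,"dz":0.5,"ax":0,"ay":0,"az":0,"gripper":1},
    {"dx":0,"dy":0,"dz":0,"ax":0,"ay":0,"az":0,"gripper":1},
  ],
)

```text
clock: 2.6
eef_pos: [484.1, -49.2, 132.9]
eef_rot: [3.129, -0.259, 0.163]
wrist_force: [-0.3, 0.2, 0.4]
finger_gap: 0.1
finger_force: 0.0
```

Run:
```python
from h import *
p,r,s=now();print(p,r.as_matrix()[:,2],s["wrist_force"],s["clock"],tosh(p))
go(sh(-92,0,118),R_(YAW,np.radians(20)))
go(sh(-32,0,118))
```

```text
[484.1213088  -49.20468693 132.8574196 ] [ 0.25487734  0.02939418 -0.96652653] [-0.31809503  0.23972114  0.36926094] 2.6 [-108.900502     -3.48803366]
shift(tool,/40) [ 0.319 -0.054  0.468] rows>= 1.0
turn(/10deg) [-0.087  0.512  0.506]
shift(tool,/40) [1.763 0.079 0.853] rows>= 2.0
```

>>> jog_arm(
  commands=[
    {"dx":0.1,"dy":-0.05,"dz":0.4,"ax":-0.08,"ay":0.5,"az":0.5,"gripper":1},
    {"dx":0.2,"dy":0,"dz":0,"ax":0,"ay":0,"az":0,"gripper":1},
    {"dx":0,"dy":0,"dz":0,"ax":0,"ay":0,"az":0,"gripper":1},
  ],
)

```text
clock: 2.98
eef_pos: [500.5, -46.0, 123.8]
eef_rot: [3.141, -0.351, 0.072]
wrist_force: [-0.3, -0.1, 0.4]
finger_gap: 0.3
finger_force: 0.0
```

Run:
```python
from h import *
p,r,s=now();print(p,r.as_matrix()[:,2],s["wrist_force"],s["clock"],tosh(p))
go(sh(-32,0,118),R_(YAW,np.radians(20)))
```

```text
[500.50554622 -46.02523268 123.77737385] [ 0.34327411  0.0242818  -0.93892134] [-0.31348277 -0.12495582  0.39980126] 2.975 [-92.33199207  -1.47889361]
shift(tool,/40) [ 1.367 -0.035  0.655] rows>= 2.0
turn(/10deg) [ 0.001 -0.013  0.007]
```

>>> jog_arm(
  commands=[
    {"dx":-0.05,"dy":0,"dz":0.13,"ax":0,"ay":0,"az":0,"gripper":1},
    {"dx":0.18,"dy":0,"dz":0.065,"ax":0,"ay":0,"az":0,"gripper":1},
    {"dx":0.18,"dy":0,"dz":0.065,"ax":0,"ay":0,"az":0,"gripper":1},
    {"dx":0.18,"dy":0,"dz":0.065,"ax":0,"ay":0,"az":0,"gripper":1},
    {"dx":0.18,"dy":0,"dz":0.065,"ax":0,"ay":0,"az":0,"gripper":1},
    {"dx":0.18,"dy":0,"dz":0.065,"ax":0,"ay":0,"az":0,"gripper":1},
    {"dx":0.18,"dy":0,"dz":0.065,"ax":0,"ay":0,"az":0,"gripper":1},
  ],
)

```text
clock: 3.85
eef_pos: [545.5, -42.6, 116.7]
eef_rot: [-3.141, -0.351, 0.069]
wrist_force: [-6.2, -1.4, 0.4]
finger_gap: 0.6
finger_force: 3.1
```

>>> jog_arm(
  commands=[
    {"dx":0.09,"dy":0,"dz":0.032,"ax":0,"ay":0,"az":0,"gripper":1},
    {"dx":0.09,"dy":0,"dz":0.032,"ax":0,"ay":0,"az":0,"gripper":1},
  ],
)

```text
clock: 4.1
eef_pos: [552.7, -42.1, 116.7]
eef_rot: [-3.141, -0.35, 0.069]
wrist_force: [-7.7, -1.3, 1.5]
finger_gap: 0.5
finger_force: 3.8
```

>>> jog_arm(
  commands=[
    {"dx":0.06,"dy":0,"dz":0.022,"ax":0,"ay":0,"az":0,"gripper":1},
  ],
)

```text
clock: 4.22
eef_pos: [555.2, -41.9, 116.7]
eef_rot: [-3.141, -0.35, 0.069]
wrist_force: [-6.8, -1.6, 2.7]
finger_gap: 0.8
finger_force: 3.8
```

Run:
```python
from h import *
p,r,s=now();print(p,s["wrist_force"],s["clock"],tosh(p))
```

```text
[555.22721581 -41.90660007 116.68694348] [-6.79650295 -1.5771178   2.74912876] 4.225 [-37.45601323  -1.25261277]
```

>>> jog_arm(
  commands=[
    {"dx":0.07,"dy":0,"dz":0.025,"ax":0,"ay":0,"az":0,"gripper":1},
    {"dx":0.07,"dy":0,"dz":0.025,"ax":0,"ay":0,"az":0,"gripper":1},
  ],
)

```text
clock: 4.47
eef_pos: [561.1, -41.5, 116.7]
eef_rot: [-3.141, -0.35, 0.069]
wrist_force: [-7.3, -1.2, 0.5]
finger_gap: 0.7
finger_force: 3.7
```

>>> jog_arm(
  commands=[
    {"dx":0.05,"dy":0,"dz":0.018,"ax":0,"ay":0,"az":0,"gripper":1},
  ],
)

```text
clock: 4.6
eef_pos: [563.2, -41.3, 116.7]
eef_rot: [-3.141, -0.35, 0.069]
wrist_force: [-7.1, -1.2, 1.7]
finger_gap: 0.4
finger_force: 3.7
```

>>> jog_arm(
  commands=[
    {"dx":0.05,"dy":0,"dz":0.018,"ax":0,"ay":0,"az":0,"gripper":1},
  ],
)

```text
clock: 4.72
eef_pos: [565.3, -41.2, 116.7]
eef_rot: [-3.141, -0.35, 0.069]
wrist_force: [-8.1, -2.9, 1.8]
finger_gap: 0.4
finger_force: 3.7
```

>>> jog_arm(
  commands=[
    {"dx":0.04,"dy":0,"dz":0.014,"ax":0,"ay":0,"az":0,"gripper":1},
  ],
)

```text
clock: 4.85
eef_pos: [567.0, -41.1, 116.8]
eef_rot: [-3.141, -0.35, 0.069]
wrist_force: [-6.4, -1.9, 0.2]
finger_gap: 0.4
finger_force: 3.7
```

>>> jog_arm(
  commands=[
    {"dx":0.04,"dy":0,"dz":0.014,"ax":0,"ay":0,"az":0,"gripper":1},
  ],
)

```text
clock: 4.97
eef_pos: [568.0, -41.0, 116.5]
eef_rot: [-3.141, -0.348, 0.069]
wrist_force: [-21.1, -3.9, 11.0]
finger_gap: 0.4
finger_force: 11.1
```

>>> jog_arm(
  commands=[
    {"dx":0.03,"dy":0,"dz":0.01,"ax":0,"ay":0,"az":0,"gripper":1},
  ],
)

```text
clock: 5.1
eef_pos: [568.4, -40.9, 116.5]
eef_rot: [-3.14, -0.346, 0.07]
wrist_force: [-33.1, -4.4, 18.2]
finger_gap: 0.4
finger_force: 16.6
```

>>> jog_arm(
  commands=[
    {"dx":-0.47,"dy":0,"dz":-0.17,"ax":0,"ay":0,"az":0,"gripper":1},
    {"dx":-0.47,"dy":0,"dz":-0.17,"ax":0,"ay":0,"az":0,"gripper":1},
    {"dx":0,"dy":0,"dz":-1,"ax":0,"ay":-0.85,"az":0,"gripper":0.6},
    {"dx":0,"dy":0,"dz":-1,"ax":0,"ay":-0.85,"az":0,"gripper":0.6},
    {"dx":-0.5,"dy":-1,"dz":-0.5,"ax":0,"ay":0,"az":-0.8,"gripper":0.6},
    {"dx":0,"dy":-1,"dz":-0.3,"ax":0,"ay":0,"az":-0.8,"gripper":0.6},
  ],
)

```text
clock: 5.85
eef_pos: [476.0, 33.2, 225.6]
eef_rot: [3.126, -0.055, 0.353]
wrist_force: [0.5, 0.9, -0.1]
finger_gap: 36.1
finger_force: 0.0
```

Run:
```python
from h import *
p,r,s=now();print(p,s["eef_rot"],s["finger_gap"],s["wrist_force"],s["clock"])
go((446.5,346.5,215),R_(1.584))
c=cams.camera("top");s2=cams.camera("side")
cv2.imwrite("pics/push.png",np.hstack([crop(c["image"],262,125,124,100,4),crop(s2["image"],240,140,70,100,4)]))
```

```text
[475.9608284   33.18095735 225.61796789] [ 3.12615637 -0.05515224  0.35282635] 36.051136738735515 [ 0.48747613  0.87196474 -0.06123539] 5.85
shift(tool,/40) [ 1.998 -7.61   0.259] rows>= 8.0
turn(/10deg) [ 0.271 -0.221 -7.055]
```

View pics/push.png

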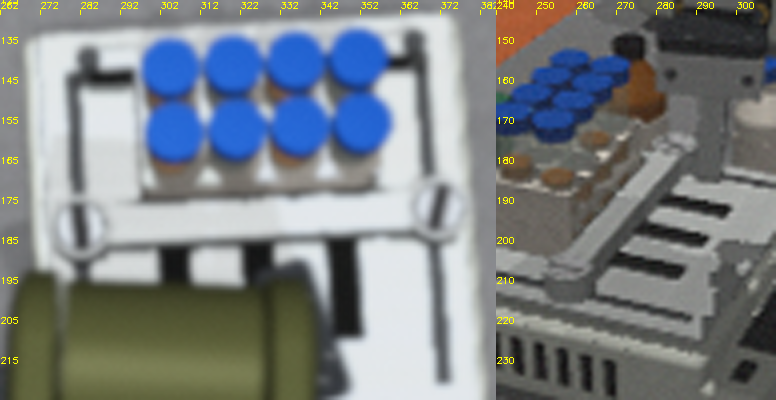

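The rack now sits flush between bar and fence. The bosses are at crop (81,226) and (437,208), with the slots visible. Next, to the key.

>>> jog_arm(
  commands=[
    {"dx":0.25,"dy":-0.95,"dz":0.0,"ax":0,"ay":0,"az":0,"gripper":0.6},
    {"dx":0.25,"dy":-0.95,"dz":0.0,"ax":0,"ay":0,"az":0,"gripper":0.6},
    {"dx":0.25,"dy":-0.95,"dz":0.0,"ax":0,"ay":0,"az":0,"gripper":0.6},
    {"dx":0.25,"dy":-0.95,"dz":0.0,"ax":0,"ay":0,"az":0,"gripper":0.6},
    {"dx":0.25,"dy":-0.95,"dz":0.0,"ax":0,"ay":0,"az":0,"gripper":0.6},
    {"dx":0.25,"dy":-0.95,"dz":0.0,"ax":0,"ay":0,"az":0,"gripper":0.6},
    {"dx":0.25,"dy":-0.95,"dz":0.0,"ax":0.27,"ay":-0.22,"az":0,"gripper":0.6},
    {"dx":0,"dy":-0.5,"dz":0.0,"ax":0,"ay":0,"az":-1,"gripper":0.6},
    {"dx":0,"dy":0,"dz":0.0,"ax":0,"ay":0,"az":-1,"gripper":0.6},
    {"dx":0,"dy":0,"dz":0.0,"ax":0,"ay":0,"az":-1,"gripper":0.6},
  ],
)

```text
clock: 7.2
eef_pos: [444.4, 325.1, 224.5]
eef_rot: [-3.121, -0.029, 0.878]
wrist_force: [0.5, 0.1, 0.5]
finger_gap: 37.6
finger_force: 0.0
```

>>> jog_arm(
  commands=[
    {"dx":0,"dy":0,"dz":0.0,"ax":0,"ay":0,"az":-1,"gripper":0.6},
    {"dx":0,"dy":0,"dz":0.0,"ax":0,"ay":0,"az":-1,"gripper":0.6},
    {"dx":0,"dy":0,"dz":0.0,"ax":0,"ay":0,"az":-1,"gripper":0.6},
    {"dx":0,"dy":0,"dz":0.0,"ax":0,"ay":0,"az":-1,"gripper":0.6},
    {"dx":0,"dy":0,"dz":0.0,"ax":0,"ay":0,"az":0,"gripper":0.6},
  ],
)

```text
clock: 7.82
eef_pos: [444.4, 324.9, 224.6]
eef_rot: [3.139, -0.036, 1.569]
wrist_force: [0.0, 0.5, 0.4]
finger_gap: 37.4
finger_force: 0.0
```

Run:
```python
from h import *
p,r,s=now();print(p,s["eef_rot"],s["finger_gap"],s["wrist_force"],s["clock"])
go((446.5,346.5,215),R_(1.584))
```

```text
[444.35552895 324.89184985 224.57303097] [ 3.13893906 -0.03583481  1.56921356] 37.43045873428393 [0.01787748 0.53539019 0.3948    ] 7.825
shift(tool,/40) [0.531 0.052 0.259] rows>= 1.0
turn(/10deg) [ 0.017 -0.205 -0.085]
```

>>> jog_arm(
  commands=[
    {"dx":0.54,"dy":0.05,"dz":0.24,"ax":0.02,"ay":-0.2,"az":-0.08,"gripper":0.6},
    {"dx":0,"dy":0,"dz":0.8,"ax":0,"ay":0,"az":0,"gripper":0.6},
    {"dx":0,"dy":0,"dz":0.8,"ax":0,"ay":0,"az":0,"gripper":0.6},
    {"dx":0,"dy":0,"dz":0,"ax":0,"ay":0,"az":0,"gripper":0.6},
  ],
)

```text
clock: 8.32
eef_pos: [445.2, 346.3, 150.0]
eef_rot: [-3.138, 0.001, 1.581]
wrist_force: [0.3, -0.2, 0.6]
finger_gap: 37.8
finger_force: 0.0
```

Run:
```python
from h import *
p,r,s=now();print(p,s["eef_rot"],s["finger_gap"],s["wrist_force"],s["clock"])
go((446.5,346.5,98),R_(1.584))
c=cams.camera("side")
cv2.imwrite("pics/pre.png",crop(c["image"],210,210,80,100,6))
```

```text
[445.20797106 346.33919137 150.04654176] [-3.13757874e+00  1.46135326e-03  1.58122728e+00] 37.79269633921923 [ 0.30997764 -0.19355653  0.59664798] 8.325
shift(tool,/40) [0.006 0.038 1.301] rows>= 2.0
turn(/10deg) [-0.023  0.008 -0.016]
```

View pics/pre.png

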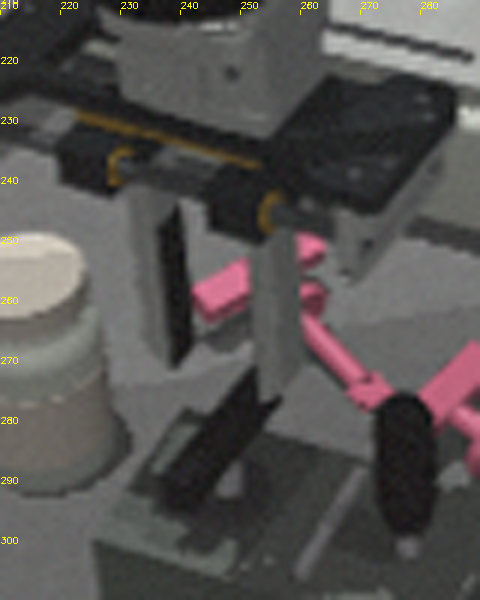

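The fingers straddle the black T-bar. Descending and gripping.

>>> jog_arm(
  commands=[
    {"dx":0,"dy":0.02,"dz":0.5,"ax":0,"ay":0,"az":0,"gripper":0.6},
    {"dx":0,"dy":0.02,"dz":0.5,"ax":0,"ay":0,"az":0,"gripper":0.6},
    {"dx":0,"dy":0,"dz":0.3,"ax":0,"ay":0,"az":0,"gripper":0.6},
    {"dx":0,"dy":0,"dz":0,"ax":0,"ay":0,"az":0,"gripper":1},
    {"dx":0,"dy":0,"dz":0,"ax":0,"ay":0,"az":0,"gripper":1},
    {"dx":0,"dy":0,"dz":0,"ax":0,"ay":0,"az":0,"gripper":1},
  ],
  squeeze=50,
)

```text
clock: 9.12
eef_pos: [447.6, 347.2, 100.9]
eef_rot: [3.141, -0.001, 1.585]
wrist_force: [0.5, -0.7, 4.7]
finger_gap: 13.4
finger_force: 50.0
```

Run:
```python
from h import *
p,r,s=now();print(p,s["eef_rot"],s["finger_gap"],s["wrist_force"],s["clock"])
```

```text
[447.62964923 347.20163674 100.8641694 ] [ 3.14118269e+00 -1.36634032e-03  1.58529726e+00] 13.434021297231597 [ 0.49608157 -0.66971667  4.67749808] 9.125
```

>>> jog_arm(
  commands=[
    {"dx":0,"dy":0,"dz":-0.7,"ax":0,"ay":0,"az":0,"gripper":1},
    {"dx":0,"dy":0,"dz":-0.9,"ax":0,"ay":0,"az":0,"gripper":1},
    {"dx":0,"dy":0,"dz":-0.9,"ax":0,"ay":0,"az":0,"gripper":1},
    {"dx":0,"dy":0,"dz":-0.9,"ax":0,"ay":0,"az":0,"gripper":1},
    {"dx":0,"dy":0,"dz":0,"ax":0,"ay":0,"az":0,"gripper":1},
  ],
)

```text
clock: 9.75
eef_pos: [448.1, 347.4, 238.9]
eef_rot: [3.138, -0.003, 1.585]
wrist_force: [1.3, -0.6, -1.8]
finger_gap: 13.4
finger_force: 50.0
```

Run:
```python
from h import *
p,r,s=now();print(p,s["eef_rot"],s["finger_gap"],s["wrist_force"],s["clock"])
c=cams.camera("top");s2=cams.camera("side")
f=lambda px,py,z,u0=262,v0=125:unproj(c,((px+.5)/4-.5+u0,(py+.5)/4-.5+v0),z)
L=f(81,226,124);R=f(437,208,124);print("scr",L,R,tosh(L),tosh(R),np.linalg.norm(L-R))
for a,b in(((77,207),(84,247)),((443,190),(432,226))):
    A=f(*a,124);B=f(*b,124);d=A-B;print("slot angle",np.arctan2(d[1],d[0]),(A+B)/2)
b=p-[0,0,86]; q=proj(s2,[b,b+[0,0,86]]);print(q)
cv2.imwrite("pics/key.png",crop(s2["image"],int(q[0,0])-50,int(q[0,1])-75,100,100,6))
go((L[0],L[1],240))
```

```text
[448.06058816 347.39473711 238.85527739] [ 3.13815768 -0.00342728  1.585369  ] 13.408227221709984 [ 1.2682118  -0.63855847 -1.75553678] 9.75
scr [581.65512658  65.05979641 124.        ] [ 595.86167788 -143.04069173  124.        ] [ -3.50645101 103.56948256] [  -4.09841649 -105.01452651] 208.58484907103664
slot angle 0.18923232923151675 [581.072356    65.34427956 124.        ]
slot angle -0.29381662762873406 [ 595.87923026 -143.33873172  124.        ]
[[246.21459698 267.65515736]
 [243.46359056 238.2179455 ]]
shift(tool,/40) [-7.091  3.259 -0.123] rows>= 8.0
```

View pics/key.png

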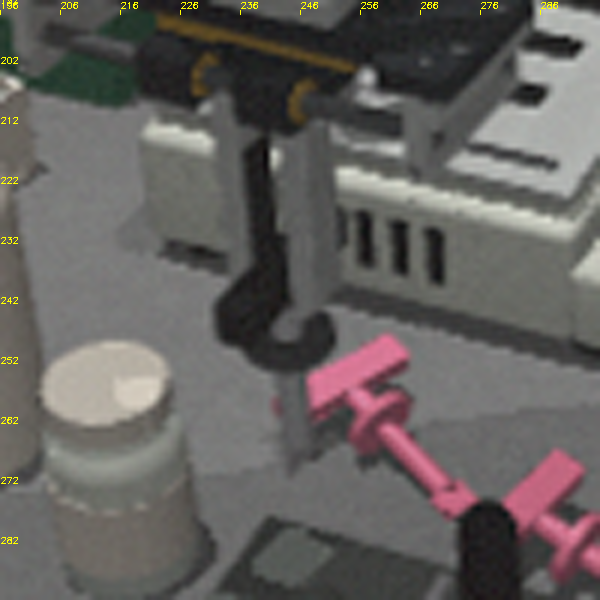

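The key is in the gripper, upright, tip near pixel (244.5,269), clear of the block. Moving to the left screw.

>>> jog_arm(
  commands=[
    {"dx":-0.78,"dy":0.375,"dz":0,"ax":0,"ay":0,"az":0,"gripper":1},
    {"dx":-0.78,"dy":0.375,"dz":0,"ax":0,"ay":0,"az":0,"gripper":1},
    {"dx":-0.78,"dy":0.375,"dz":0,"ax":0,"ay":0,"az":0,"gripper":1},
    {"dx":-0.78,"dy":0.375,"dz":0,"ax":0,"ay":0,"az":0,"gripper":1},
    {"dx":-0.78,"dy":0.375,"dz":0,"ax":0,"ay":0,"az":0,"gripper":1},
    {"dx":-0.78,"dy":0.375,"dz":0,"ax":0,"ay":0,"az":0,"gripper":1},
    {"dx":-0.78,"dy":0.375,"dz":0,"ax":0,"ay":0,"az":0,"gripper":1},
    {"dx":-0.78,"dy":0.375,"dz":0,"ax":0,"ay":0,"az":0,"gripper":1},
    {"dx":-0.78,"dy":0.375,"dz":0,"ax":0,"ay":0,"az":0,"gripper":1},
    {"dx":0,"dy":0,"dz":0,"ax":0,"ay":0,"az":-1,"gripper":1},
  ],
)

```text
clock: 11.1
eef_pos: [586.6, 66.1, 233.5]
eef_rot: [-3.138, -0.001, 1.761]
wrist_force: [0.5, 0.3, -0.0]
finger_gap: 13.4
finger_force: 50.0
```

>>> jog_arm(
  commands=[
    {"dx":0,"dy":0,"dz":0,"ax":0,"ay":0,"az":-1,"gripper":1},
    {"dx":0,"dy":0,"dz":0,"ax":0,"ay":0,"az":-1,"gripper":1},
    {"dx":0,"dy":0,"dz":0,"ax":0,"ay":0,"az":-1,"gripper":1},
    {"dx":0,"dy":0,"dz":0,"ax":0,"ay":0,"az":-1,"gripper":1},
    {"dx":0,"dy":0,"dz":0,"ax":0,"ay":0,"az":-1,"gripper":1},
    {"dx":0,"dy":0,"dz":0,"ax":0,"ay":0,"az":-1,"gripper":1},
    {"dx":0,"dy":0,"dz":0,"ax":0,"ay":0,"az":-1,"gripper":1},
    {"dx":0,"dy":0,"dz":0,"ax":0,"ay":0,"az":-1,"gripper":1},
    {"dx":0,"dy":0,"dz":0,"ax":0,"ay":0,"az":-0.5,"gripper":1},
    {"dx":0,"dy":0,"dz":0,"ax":0,"ay":0,"az":0,"gripper":1},
  ],
)

```text
clock: 12.35
eef_pos: [586.1, 68.1, 234.2]
eef_rot: [3.141, -0.003, -3.04]
wrist_force: [-0.0, -0.7, -1.2]
finger_gap: 13.5
finger_force: 50.0
```

Run:
```python
from h import *
p,r,s=now();print(p,s["eef_rot"],s["finger_gap"],s["clock"],s["joints"])
go((583,65.9,238),R_(3.31))
```

```text
[586.06603431  68.08584272 234.16409049] [ 3.14078579e+00 -3.13244231e-03 -3.04037214e+00] 13.542886820213306 12.35 [ 5.32904406e-02  3.77358957e-01  1.36974611e+00  6.65812487e-04
  1.39765513e+00 -1.61884088e+00]
shift(tool,/40) [ 0.082 -0.047 -0.096] rows>= 1.0
turn(/10deg) [ 0.005 -0.018 -0.385]
```

>>> jog_arm(
  commands=[
    {"dx":0.08,"dy":-0.05,"dz":0.2,"ax":0,"ay":-0.02,"az":-0.38,"gripper":1},
    {"dx":0,"dy":0,"dz":0.2,"ax":0,"ay":0,"az":0,"gripper":1},
    {"dx":0,"dy":0,"dz":0,"ax":0,"ay":0,"az":0,"gripper":1},
  ],
)

```text
clock: 12.72
eef_pos: [583.2, 65.8, 218.6]
eef_rot: [3.141, 0.001, -2.976]
wrist_force: [0.2, 0.1, -1.1]
finger_gap: 13.6
finger_force: 50.0
```

Run:
```python
from h import *
p,r,s=now();print(p,s["eef_rot"],s["finger_gap"],s["clock"])
s2=cams.camera("side"); S=np.array([581.4,65.7,124])
b=p-[0,0,86]; q=proj(s2,[b,S,p]);print(q)
cv2.imwrite("pics/L1.png",crop(s2["image"],int(q[1,0])-35,int(q[1,1])-45,70,65,8))
go((583,65.9,205),R_(3.31))
```

```text
[583.2186051   65.81508164 218.63604977] [ 3.14073794e+00  9.32662436e-04 -2.97577711e+00] 13.617134401532065 12.725
[[257.6389025  202.95992467]
 [258.32578798 205.48082482]
 [256.06202231 177.92566016]]
shift(tool,/40) [0.011 0.002 0.355] rows>= 1.0
turn(/10deg) [ 0.004  0.01  -0.011]
```

View pics/L1.png

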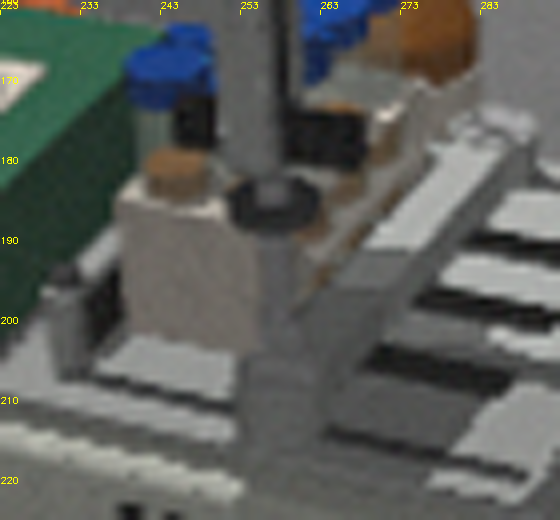

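Side crop: shaft at (257.4,197) over the boss centre at about (257.6,213), so they are aligned. Lowering.

>>> jog_arm(
  commands=[
    {"dx":0,"dy":0,"dz":0.12,"ax":0,"ay":0,"az":0,"gripper":1},
    {"dx":0,"dy":0,"dz":0.08,"ax":0,"ay":0,"az":0,"gripper":1},
    {"dx":0,"dy":0,"dz":0,"ax":0,"ay":0,"az":0,"gripper":1},
  ],
)

```text
clock: 13.15
eef_pos: [583.4, 65.8, 211.4]
eef_rot: [3.141, 0.002, -2.974]
wrist_force: [0.1, -0.3, -1.2]
finger_gap: 13.2
finger_force: 50.0
```

>>> jog_arm(
  commands=[
    {"dx":0,"dy":0,"dz":0.08,"ax":0,"ay":0,"az":0,"gripper":1},
    {"dx":0,"dy":0,"dz":0.05,"ax":0,"ay":0,"az":0,"gripper":1},
  ],
)

```text
clock: 13.4
eef_pos: [583.5, 65.8, 206.3]
eef_rot: [3.141, 0.003, -2.973]
wrist_force: [-0.7, 0.4, -0.7]
finger_gap: 13.6
finger_force: 50.0
```

>>> jog_arm(
  commands=[
    {"dx":0,"dy":0,"dz":0.05,"ax":0,"ay":0,"az":0,"gripper":1},
  ],
)

```text
clock: 13.52
eef_pos: [583.5, 65.8, 204.4]
eef_rot: [3.141, 0.003, -2.973]
wrist_force: [0.2, 0.7, -1.0]
finger_gap: 13.7
finger_force: 50.0
```

>>> jog_arm(
  commands=[
    {"dx":0,"dy":0,"dz":0.04,"ax":0,"ay":0,"az":0,"gripper":1},
  ],
)

```text
clock: 13.65
eef_pos: [583.5, 65.8, 202.7]
eef_rot: [3.141, 0.003, -2.973]
wrist_force: [0.8, -0.3, -1.4]
finger_gap: 13.7
finger_force: 50.0
```

>>> jog_arm(
  commands=[
    {"dx":0,"dy":0,"dz":0.03,"ax":0,"ay":0,"az":0,"gripper":1},
  ],
)

```text
clock: 13.78
eef_pos: [583.6, 65.8, 201.7]
eef_rot: [3.141, 0.003, -2.973]
wrist_force: [-0.1, 0.7, 5.5]
finger_gap: 13.8
finger_force: 50.0
```

>>> jog_arm(
  commands=[
    {"dx":0,"dy":0,"dz":0.03,"ax":0,"ay":0,"az":0,"gripper":1},
  ],
)

```text
clock: 13.9
eef_pos: [584.0, 65.8, 201.6]
eef_rot: [3.141, 0.005, -2.973]
wrist_force: [-1.2, 0.7, 11.6]
finger_gap: 13.7
finger_force: 50.0
```

>>> jog_arm(
  commands=[
    {"dx":0,"dy":0,"dz":-0.04,"ax":0,"ay":0,"az":0.5,"gripper":1},
    {"dx":0,"dy":0,"dz":0,"ax":0,"ay":0,"az":0.8,"gripper":1},
    {"dx":0,"dy":0,"dz":0,"ax":0,"ay":0,"az":0.8,"gripper":1},
  ],
)

```text
clock: 14.28
eef_pos: [583.6, 66.0, 202.3]
eef_rot: [3.14, 0.003, 2.939]
wrist_force: [-1.0, 0.3, 1.1]
finger_gap: 13.5
finger_force: 50.0
```

Run:
```python
from h import *
p,r,s=now();print(p,s["eef_rot"],s["wrist_force"],s["moment"],s["finger_gap"])
```

```text
[583.62720193  65.98369099 202.27480035] [3.13970592e+00 2.67215398e-03 2.93899924e+00] [-1.04718856  0.3006496   1.0968433 ] [ 0.15363556 -0.09093457  0.09247479] 13.515221076715468
```

>>> jog_arm(
  commands=[
    {"dx":0,"dy":0,"dz":0,"ax":0,"ay":0,"az":0.9,"gripper":1},
    {"dx":0,"dy":0,"dz":0,"ax":0,"ay":0,"az":0.9,"gripper":1},
    {"dx":0,"dy":0,"dz":0,"ax":0,"ay":0,"az":0.9,"gripper":1},
    {"dx":0,"dy":0,"dz":0,"ax":0,"ay":0,"az":0.9,"gripper":1},
  ],
)

```text
clock: 14.78
eef_pos: [583.5, 65.7, 202.4]
eef_rot: [3.139, 0.001, 2.31]
wrist_force: [-3.4, -2.2, 2.5]
finger_gap: 13.9
finger_force: 50.0
```

Run:
```python
from h import *
p,r,s=now();print(p,s["eef_rot"],s["wrist_force"],s["moment"],s["finger_gap"])
```

```text
[583.50621717  65.70116287 202.43521823] [3.13906964e+00 1.23734580e-03 2.31001660e+00] [-3.43425594 -2.24666741  2.52028028] [-0.29936035  0.34396031  0.17377312] 13.864840021273906
```

>>> jog_arm(
  commands=[
    {"dx":0,"dy":0,"dz":0,"ax":0,"ay":0,"az":0.9,"gripper":1},
    {"dx":0,"dy":0,"dz":0,"ax":0,"ay":0,"az":0.9,"gripper":1},
    {"dx":0,"dy":0,"dz":0,"ax":0,"ay":0,"az":0.9,"gripper":1},
  ],
)

```text
clock: 15.15
eef_pos: [583.2, 65.7, 202.4]
eef_rot: [3.14, -0.0, 1.839]
wrist_force: [-4.0, -2.0, 2.4]
finger_gap: 13.3
finger_force: 50.0
```

Run:
```python
from h import *
p,r,s=now();print(p,s["eef_rot"],s["wrist_force"],s["moment"],s["finger_gap"])
```

```text
[583.23908968  65.65103    202.40012585] [ 3.13958407e+00 -1.13494452e-04  1.83874460e+00] [-4.00487577 -2.03990124  2.40798106] [-0.34569289  0.94749184  0.15753705] 13.302260091510284
```

>>> jog_arm(
  commands=[
    {"dx":0,"dy":0,"dz":0,"ax":0,"ay":0,"az":0.7,"gripper":1},
    {"dx":0,"dy":0,"dz":0,"ax":0,"ay":0,"az":0.5,"gripper":1},
    {"dx":0,"dy":0,"dz":0,"ax":0,"ay":0,"az":0.4,"gripper":1},
  ],
)

```text
clock: 15.52
eef_pos: [583.1, 65.7, 202.4]
eef_rot: [3.14, -0.001, 1.562]
wrist_force: [-5.5, -1.1, 3.6]
finger_gap: 13.8
finger_force: 50.0
```

Run:
```python
from h import *
p,r,s=now();print(p,s["eef_rot"],s["wrist_force"],s["moment"],s["finger_gap"])
```

```text
[583.08215845  65.72901725 202.35553925] [ 3.14021467e+00 -7.97043236e-04  1.56209549e+00] [-5.50963017 -1.1004192   3.64164025] [-0.23746954  1.20427532  0.1329605 ] 13.790074882226822
```

>>> jog_arm(
  commands=[
    {"dx":0,"dy":0,"dz":0,"ax":0,"ay":0,"az":0.4,"gripper":1},
    {"dx":0,"dy":0,"dz":0,"ax":0,"ay":0,"az":0.2,"gripper":1},
  ],
)

```text
clock: 15.78
eef_pos: [583.0, 65.8, 202.4]
eef_rot: [3.14, -0.001, 1.458]
wrist_force: [-4.7, -0.2, 3.4]
finger_gap: 13.2
finger_force: 50.0
```

Run:
```python
from h import *
p,r,s=now();print(p,s["eef_rot"],s["wrist_force"],s["moment"],s["finger_gap"])
```

```text
[583.03845012  65.76231941 202.38707035] [ 3.14037706e+00 -1.00773872e-03  1.45836446e+00] [-4.74352225 -0.20632201  3.37690135] [-0.13597229  1.34021436  0.14990388] 13.179194717184135
```

>>> jog_arm(
  commands=[
    {"dx":0,"dy":0,"dz":0,"ax":0,"ay":0,"az":0.3,"gripper":1},
    {"dx":0,"dy":0,"dz":0,"ax":0,"ay":0,"az":0.1,"gripper":1},
  ],
)

```text
clock: 16.02
eef_pos: [583.0, 65.8, 202.4]
eef_rot: [3.141, -0.001, 1.389]
wrist_force: [-5.0, -0.2, 3.9]
finger_gap: 13.4
finger_force: 50.0
```

Run:
```python
from h import *
p,r,s=now();print(p,s["eef_rot"],s["wrist_force"],s["moment"],s["finger_gap"])
```

```text
[583.00443748  65.78726832 202.35561701] [ 3.14057305e+00 -1.09156523e-03  1.38912247e+00] [-5.04260518 -0.24408365  3.89845916] [-0.14575952  1.37513427  0.1286841 ] 13.380424315270394
```

>>> jog_arm(
  commands=[
    {"dx":0,"dy":0,"dz":0,"ax":0,"ay":0,"az":0.3,"gripper":1},
    {"dx":0,"dy":0,"dz":0,"ax":0,"ay":0,"az":0.1,"gripper":1},
  ],
)

```text
clock: 16.27
eef_pos: [583.0, 65.8, 202.3]
eef_rot: [3.141, -0.001, 1.319]
wrist_force: [-5.8, 0.0, 4.4]
finger_gap: 13.4
finger_force: 50.0
```

Run:
```python
from h import *
p,r,s=now();print(p,s["eef_rot"],s["wrist_force"],s["moment"],s["finger_gap"])
```

```text
[582.96435498  65.83751011 202.34940028] [ 3.14079300e+00 -1.23717959e-03  1.31938073e+00] [-5.78724738e+00  3.92773519e-03  4.39499300e+00] [-0.11788101  1.47985215  0.14890049] 13.372597804516067
```

>>> jog_arm(
  commands=[
    {"dx":0,"dy":0,"dz":0,"ax":0,"ay":0,"az":0.5,"gripper":1},
    {"dx":0,"dy":0,"dz":0,"ax":0,"ay":0,"az":0.3,"gripper":1},
  ],
)

```text
clock: 16.52
eef_pos: [583.1, 66.1, 202.5]
eef_rot: [3.14, -0.002, 1.179]
wrist_force: [-4.4, 0.9, 5.5]
finger_gap: 13.8
finger_force: 50.5
```

Run:
```python
from h import *
p,r,s=now();print(p,s["eef_rot"],s["wrist_force"],s["moment"],s["finger_gap"])
s2=cams.camera("side");c=cams.camera("top")
q=proj(s2,[p])[0].astype(int);q2=proj(c,[p])[0].astype(int)
cv2.imwrite("pics/L2.png",crop(s2["image"],q[0]-40,q[1]-25,80,65,9))
```

```text
[583.12447292  66.0591603  202.49989231] [ 3.14048909e+00 -1.83559637e-03  1.17928594e+00] [-4.43131418  0.86179065  5.51957444] [0.30156806 1.19063497 0.62104387] 13.817342422461435
```

View pics/L2.png

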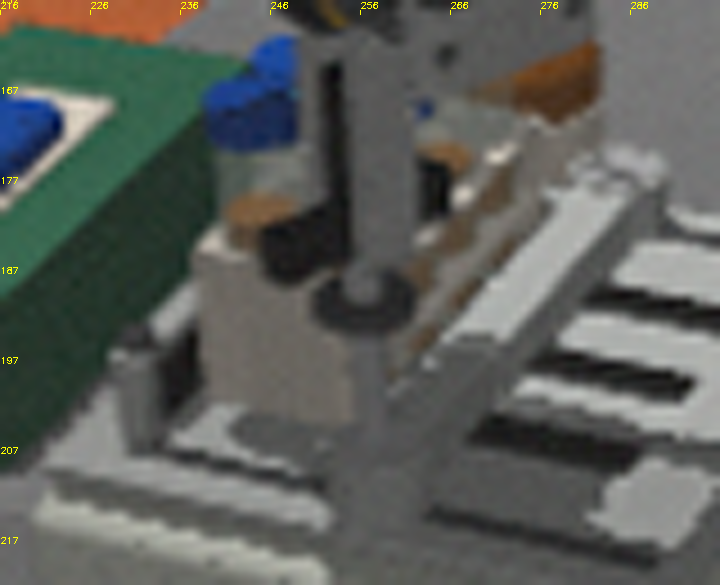

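Moment jumped to 0.62 N m, so the left screw is at its stop; the crop shows the key upright at (257,200) in the boss. Unloading, lifting and moving to the right screw.

>>> jog_arm(
  commands=[
    {"dx":0,"dy":0,"dz":0,"ax":0,"ay":0,"az":-0.8,"gripper":1},
    {"dx":0,"dy":0,"dz":0,"ax":0,"ay":0,"az":-0.6,"gripper":1},
    {"dx":0,"dy":0,"dz":-0.3,"ax":0,"ay":0,"az":0,"gripper":1},
  ],
)

```text
clock: 17.0
eef_pos: [583.2, 65.8, 213.8]
eef_rot: [3.141, -0.001, 1.424]
wrist_force: [0.0, 0.4, -1.8]
finger_gap: 13.8
finger_force: 50.0
```

Run:
```python
from h import *
p,r,s=now();print(p,s["eef_rot"],s["wrist_force"],s["moment"],s["finger_gap"],s["clock"])
go((575,-144,253),R_(2.80))
```

```text
[583.1852976   65.78389874 213.8128154 ] [ 3.14067121e+00 -1.13880719e-03  1.42425186e+00] [ 0.0468216   0.36451417 -1.77952906] [-0.00080878 -0.06880742  0.02505928] 13.799991315099346 17.0
shift(tool,/40) [-5.217  0.564 -0.985] rows>= 6.0
turn(/10deg) [ 9.000e-03 -2.000e-03 -7.882e+00]
```

>>> jog_arm(
  commands=[
    {"dx":0,"dy":-0.6,"dz":-1,"ax":0,"ay":0,"az":0,"gripper":1},
    {"dx":-0.87,"dy":0.1,"dz":-0.05,"ax":0,"ay":0,"az":0,"gripper":1},
    {"dx":-0.87,"dy":0.1,"dz":0,"ax":0,"ay":0,"az":0,"gripper":1},
    {"dx":-0.87,"dy":0.1,"dz":0,"ax":0,"ay":0,"az":0,"gripper":1},
    {"dx":-0.87,"dy":0.2,"dz":0,"ax":0,"ay":0,"az":0,"gripper":1},
    {"dx":-0.87,"dy":0.3,"dz":0,"ax":0,"ay":0,"az":0,"gripper":1},
    {"dx":-0.87,"dy":0.3,"dz":0,"ax":0,"ay":0,"az":0,"gripper":1},
    {"dx":0,"dy":0,"dz":0,"ax":0,"ay":0,"az":-1,"gripper":1},
    {"dx":0,"dy":0,"dz":0,"ax":0,"ay":0,"az":-1,"gripper":1},
    {"dx":0,"dy":0,"dz":0,"ax":0,"ay":0,"az":-1,"gripper":1},
  ],
)

```text
clock: 18.25
eef_pos: [573.1, -143.9, 256.5]
eef_rot: [3.138, 0.0, 1.951]
wrist_force: [-0.9, -1.0, -1.2]
finger_gap: 13.5
finger_force: 50.0
```

>>> jog_arm(
  commands=[
    {"dx":0,"dy":0,"dz":0,"ax":0,"ay":0,"az":-1,"gripper":1},
    {"dx":0,"dy":0,"dz":0,"ax":0,"ay":0,"az":-1,"gripper":1},
    {"dx":0,"dy":0,"dz":0,"ax":0,"ay":0,"az":-1,"gripper":1},
    {"dx":0,"dy":0,"dz":0,"ax":0,"ay":0,"az":-1,"gripper":1},
    {"dx":0,"dy":0,"dz":0,"ax":0,"ay":0,"az":-0.8,"gripper":1},
    {"dx":0,"dy":0,"dz":0,"ax":0,"ay":0,"az":0,"gripper":1},
  ],
)

```text
clock: 19.0
eef_pos: [573.0, -143.7, 256.5]
eef_rot: [3.14, 0.003, 2.783]
wrist_force: [-0.2, 0.2, -1.7]
finger_gap: 13.3
finger_force: 50.0
```

Run:
```python
from h import *
p,r,s=now();print(p,s["eef_rot"],s["clock"],s["joints"][5])
go((596.6,-144,218),R_(2.80))
# key shaft direction/T-bar check: left screw slot orientation from the top view, enlarged for numeric PCA
c=cams.camera("top")
cv2.imwrite("pics/v_raw.png",c["image"][:,:,::-1])
g=cv2.cvtColor(c["image"],cv2.COLOR_RGB2GRAY)
L=proj(c,[[581.5,65.5,124]])[0];print(L)
u,v=np.round(L).astype(int);print(g[v-7:v+8,u-8:u+9])
```

```text
[ 573.02915601 -143.73509236  256.45021931] [3.13953770e+00 2.89229994e-03 2.78321844e+00] 19.0 -1.5212833001387325
shift(tool,/40) [-0.551  0.199  0.963] rows>= 1.0
turn(/10deg) [ 0.012  0.017 -0.096]
[281.68587729 181.1873886 ]
[[229 234 232 230 226 214 198 192 196 207 218 223 227 229 232 233 231]
 [227 230 227 225 220 213 203 200 200 203 209 213 219 224 227 229 227]
 [225 227 222 215 212 213 215 216 216 212 208 205 206 216 223 228 229]
 [222 225 216 209 215 221 225 227 227 225 217 204 193 203 220 230 233]
 [220 218 203 202 213 218 219 218 218 217 210 193 175 185 215 229 234]
 [218 210 185 179 186 187 186 184 183 183 178 162 148 160 199 226 234]
 [217 201 161 136 133 132 132 131 131 129 127 116 112 132 180 220 231]
 [214 193 142  98  84  83  86  86  88  87  83  81  87 120 177 216 229]
 [213 195 144 103  97  97  99 105 110 109 107 107 114 145 192 221 230]
 [214 200 166 150 155 159 162 166 170 171 169 166 165 181 209 225 231]
 [214 203 185 184 199 208 212 214 216 215 212 202 192 198 211 221 227]
 [217 201 193 195 207 218 225 227 226 224 218 204 198 199 197 200 205]
 [219 197 190 194 198 205 213 214 211 207 204 197 197 189 167 160 163]
 [221 199 182 184 192 198 200 195 191 191 197 195 184 163 145 152 160]
 [225 214 193 175 176 186 190 189 187 188 184 174 154 141 158 191 205]]
```

Grey values show the left slot lying along the bar, so the left screw is home. Onto the right screw.

>>> jog_arm(
  commands=[
    {"dx":-0.56,"dy":0.2,"dz":0,"ax":0,"ay":0,"az":-0.1,"gripper":1},
    {"dx":0,"dy":0,"dz":0.5,"ax":0,"ay":0,"az":0,"gripper":1},
    {"dx":0,"dy":0,"dz":0.4,"ax":0,"ay":0,"az":0,"gripper":1},
    {"dx":0,"dy":0,"dz":0,"ax":0,"ay":0,"az":0,"gripper":1},
  ],
)

```text
clock: 19.55
eef_pos: [596.2, -143.9, 218.8]
eef_rot: [3.14, -0.0, 2.802]
wrist_force: [-0.6, 1.2, -0.3]
finger_gap: 13.7
finger_force: 50.0
```

Run:
```python
from h import *
p,r,s=now();print(p,s["eef_rot"],s["clock"],s["wrist_force"])
go((596.5,-144,206),R_(2.80))
```

```text
[ 596.21317622 -143.86051823  218.7912542 ] [ 3.13980908e+00 -1.06138603e-04  2.80182465e+00] 19.55 [-0.57798772  1.18486669 -0.29135458]
shift(tool,/40) [-0.008 -0.001  0.32 ] rows>= 1.0
turn(/10deg) [ 0.01  -0.001  0.01 ]
```

>>> jog_arm(
  commands=[
    {"dx":0,"dy":0,"dz":0.15,"ax":0,"ay":0,"az":0,"gripper":1},
    {"dx":0,"dy":0,"dz":0.08,"ax":0,"ay":0,"az":0,"gripper":1},
  ],
)

```text
clock: 19.8
eef_pos: [596.8, -144.0, 210.9]
eef_rot: [3.14, 0.003, 2.803]
wrist_force: [0.2, -0.7, -1.7]
finger_gap: 13.2
finger_force: 50.0
```

>>> jog_arm(
  commands=[
    {"dx":0,"dy":0,"dz":0.06,"ax":0,"ay":0,"az":0,"gripper":1},
    {"dx":0,"dy":0,"dz":0.04,"ax":0,"ay":0,"az":0,"gripper":1},
  ],
)

```text
clock: 20.05
eef_pos: [596.8, -144.0, 206.7]
eef_rot: [3.14, 0.002, 2.804]
wrist_force: [-0.1, -0.8, -1.0]
finger_gap: 13.4
finger_force: 50.0
```

>>> jog_arm(
  commands=[
    {"dx":0,"dy":0,"dz":0.05,"ax":0,"ay":0,"az":0,"gripper":1},
  ],
)

```text
clock: 20.18
eef_pos: [596.8, -144.0, 204.7]
eef_rot: [3.14, 0.002, 2.804]
wrist_force: [1.0, -0.3, -1.3]
finger_gap: 13.7
finger_force: 50.0
```

>>> jog_arm(
  commands=[
    {"dx":0,"dy":0,"dz":0.04,"ax":0,"ay":0,"az":0,"gripper":1},
  ],
)

```text
clock: 20.3
eef_pos: [596.8, -143.9, 203.0]
eef_rot: [3.14, 0.002, 2.804]
wrist_force: [-0.4, 0.7, 0.1]
finger_gap: 13.8
finger_force: 50.0
```

>>> jog_arm(
  commands=[
    {"dx":0,"dy":0,"dz":0,"ax":0,"ay":0,"az":0.8,"gripper":1},
    {"dx":0,"dy":0,"dz":0,"ax":0,"ay":0,"az":0.8,"gripper":1},
    {"dx":0,"dy":0,"dz":0,"ax":0,"ay":0,"az":0.8,"gripper":1},
  ],
)

```text
clock: 20.68
eef_pos: [596.9, -143.8, 203.2]
eef_rot: [3.139, 0.001, 2.381]
wrist_force: [0.1, 1.5, -0.4]
finger_gap: 13.7
finger_force: 50.0
```

Run:
```python
from h import *
p,r,s=now();print(p,s["eef_rot"],s["wrist_force"],s["moment"],s["finger_gap"])
```

```text
[ 596.8834758  -143.75353559  203.18324691] [3.13858998e+00 1.21333370e-03 2.38052892e+00] [ 0.0778956   1.48636301 -0.39565539] [ 0.30084696 -0.12116514  0.13292581] 13.74527250146858
```

>>> jog_arm(
  commands=[
    {"dx":0,"dy":0,"dz":0,"ax":0,"ay":0,"az":0.9,"gripper":1},
    {"dx":0,"dy":0,"dz":0,"ax":0,"ay":0,"az":0.9,"gripper":1},
    {"dx":0,"dy":0,"dz":0,"ax":0,"ay":0,"az":0.9,"gripper":1},
    {"dx":0,"dy":0,"dz":0,"ax":0,"ay":0,"az":0.9,"gripper":1},
  ],
)

```text
clock: 21.18
eef_pos: [596.8, -143.6, 203.2]
eef_rot: [3.139, -0.001, 1.752]
wrist_force: [-1.0, 1.5, -1.1]
finger_gap: 13.6
finger_force: 50.0
```

Run:
```python
from h import *
p,r,s=now();print(p,s["eef_rot"],s["wrist_force"],s["moment"],s["finger_gap"])
```

```text
[ 596.7683365  -143.64953628  203.1954618 ] [ 3.13873863e+00 -1.12079036e-03  1.75164787e+00] [-1.0134325   1.45123448 -1.06516881] [0.51251715 0.07465444 0.13989521] 13.603325239179705
```

>>> jog_arm(
  commands=[
    {"dx":0,"dy":0,"dz":0,"ax":0,"ay":0,"az":0.8,"gripper":1},
    {"dx":0,"dy":0,"dz":0,"ax":0,"ay":0,"az":0.8,"gripper":1},
    {"dx":0,"dy":0,"dz":0,"ax":0,"ay":0,"az":0.7,"gripper":1},
  ],
)

```text
clock: 21.55
eef_pos: [596.7, -143.5, 203.2]
eef_rot: [3.14, -0.002, 1.351]
wrist_force: [-0.7, 1.8, -0.6]
finger_gap: 13.5
finger_force: 50.0
```

Run:
```python
from h import *
p,r,s=now();print(p,s["eef_rot"],s["wrist_force"],s["moment"],s["finger_gap"])
```

```text
[ 596.71353918 -143.50146165  203.17502859] [ 3.13967965e+00 -2.33418831e-03  1.35116969e+00] [-0.68138207  1.80848082 -0.62009881] [0.72313305 0.2861336  0.13975453] 13.514542784523417
```

>>> jog_arm(
  commands=[
    {"dx":0,"dy":0,"dz":0,"ax":0,"ay":0,"az":0.5,"gripper":1},
    {"dx":0,"dy":0,"dz":0,"ax":0,"ay":0,"az":0.2,"gripper":1},
  ],
)

```text
clock: 21.8
eef_pos: [596.7, -143.5, 203.2]
eef_rot: [3.14, -0.002, 1.232]
wrist_force: [-2.4, 2.9, 0.8]
finger_gap: 13.5
finger_force: 50.1
```

Run:
```python
from h import *
p,r,s=now();print(p,s["eef_rot"],s["wrist_force"],s["moment"],s["finger_gap"])
```

```text
[ 596.70007313 -143.53960926  203.19311527] [ 3.13994329e+00 -2.39395175e-03  1.23236508e+00] [-2.3914981   2.85559997  0.83254864] [0.82052354 0.47144295 0.44307734] 13.544849117448978
```

Stop reached at about the same yaw; a little more torque, then unload and lift.

>>> jog_arm(
  commands=[
    {"dx":0,"dy":0,"dz":0,"ax":0,"ay":0,"az":0.3,"gripper":1},
    {"dx":0,"dy":0,"dz":0,"ax":0,"ay":0,"az":0,"gripper":1},
  ],
)

```text
clock: 22.05
eef_pos: [596.7, -143.7, 203.2]
eef_rot: [3.14, -0.002, 1.182]
wrist_force: [-1.5, 3.1, 2.0]
finger_gap: 13.4
finger_force: 50.2
```

Run:
```python
from h import *
p,r,s=now();print(p,s["eef_rot"],s["wrist_force"],s["moment"],s["finger_gap"])
```

```text
[ 596.71162199 -143.66433232  203.24725691] [ 3.13988512e+00 -2.26705471e-03  1.18208930e+00] [-1.51606338  3.14909952  2.00635162] [0.82186098 0.57614932 0.47189758] 13.362261076147387
```

>>> jog_arm(
  commands=[
    {"dx":0,"dy":0,"dz":0,"ax":0,"ay":0,"az":-0.9,"gripper":1},
    {"dx":0,"dy":0,"dz":0,"ax":0,"ay":0,"az":-0.6,"gripper":1},
    {"dx":0,"dy":0,"dz":-0.3,"ax":0,"ay":0,"az":0,"gripper":1},
    {"dx":0,"dy":-0.5,"dz":-1,"ax":0,"ay":0,"az":0,"gripper":1},
    {"dx":0,"dy":-0.5,"dz":0,"ax":0,"ay":0,"az":0,"gripper":1},
    {"dx":0,"dy":0,"dz":0,"ax":0,"ay":0,"az":0,"gripper":1},
  ],
)

```text
clock: 22.8
eef_pos: [556.7, -139.1, 256.3]
eef_rot: [3.137, -0.001, 1.44]
wrist_force: [1.0, -0.3, -1.8]
finger_gap: 14.2
finger_force: 50.0
```

Run:
```python
from h import *
p,r,s=now();print(p,s["eef_rot"],s["wrist_force"],s["finger_gap"],s["clock"])
go((447.6,347.2,242),R_(1.585))
c=cams.camera("top");cv2.imwrite("pics/w_raw.png",c["image"][:,:,::-1])
g=cv2.cvtColor(c["image"],cv2.COLOR_RGB2GRAY)
L=proj(c,[[596,-143.7,124]])[0];print(L)
u,v=np.round(L).astype(int);print(g[v-7:v+8,u-8:u+9])
```

```text
[ 556.67099344 -139.06847974  256.32089434] [ 3.13741083e+00 -8.32399940e-04  1.44048359e+00] [ 1.01898252 -0.29061082 -1.8179461 ] 14.173631965477368 22.8
shift(tool,/40) [11.699 -4.285  0.35 ] rows>= 12.0
turn(/10deg) [ 0.024 -0.003 -0.828]
[371.15629421 176.57173372]
[[216 208 181 139 101  80  64  43  30  27  27  36  57  81  97 102 102]
 [213 202 178 147 108  83  60  40  29  27  30  41  65  87  98 102 103]
 [208 197 178 148 111  79  56  37  27  27  33  48  73  92 100 104 103]
 [210 198 176 140 104  78  51  34  28  28  37  55  79  97 102 103 102]
 [211 195 165 124  89  68  46  32  28  28  40  63  86 100 102 103 103]
 [208 188 151 104  73  54  37  29  28  31  46  71  92 101 102 102 103]
 [206 179 134  84  53  39  30  27  28  35  55  80  96 103 102 103 102]
 [201 166 113  63  37  30  28  27  29  40  63  87 100 104 103 102 103]
 [186 140  83  44  27  26  26  29  31  45  71  91 102 103 104 103 103]
 [164 103  49  26  23  26  25  27  33  52  78  96 103 104 104 103 103]
 [136  69  29  21  24  26  27  29  37  58  81  98 103 104 104 105 103]
 [106  48  20  20  24  27  27  31  43  65  88 100 103 105 103 105 103]
 [ 73  31  19  23  26  26  28  34  53  77  95 103 103 104 104 104 103]
 [ 56  28  23  27  28  27  28  37  59  83 100 102 104 104 104 104 102]
 [ 92  62  39  28  28  27  30  43  66  90 100 104 104 104 104 103 102]]
```

>>> jog_arm(
  commands=[
    {"dx":0.9,"dy":-0.33,"dz":0,"ax":0,"ay":0,"az":0,"gripper":1},
    {"dx":0.9,"dy":-0.33,"dz":0,"ax":0,"ay":0,"az":0,"gripper":1},
    {"dx":0.9,"dy":-0.33,"dz":0,"ax":0,"ay":0,"az":0,"gripper":1},
    {"dx":0.9,"dy":-0.33,"dz":0,"ax":0,"ay":0,"az":0,"gripper":1},
    {"dx":0.9,"dy":-0.33,"dz":0,"ax":0,"ay":0,"az":0,"gripper":1},
    {"dx":0.9,"dy":-0.33,"dz":0,"ax":0,"ay":0,"az":0,"gripper":1},
    {"dx":0.9,"dy":-0.33,"dz":0,"ax":0,"ay":0,"az":0,"gripper":1},
    {"dx":0.9,"dy":-0.33,"dz":0,"ax":0,"ay":0,"az":0,"gripper":1},
    {"dx":0.9,"dy":-0.33,"dz":0,"ax":0,"ay":0,"az":0,"gripper":1},
    {"dx":0.9,"dy":-0.33,"dz":0,"ax":0,"ay":0,"az":0,"gripper":1},
  ],
)

```text
clock: 24.1
eef_pos: [472.4, 236.5, 255.0]
eef_rot: [3.139, -0.001, 1.441]
wrist_force: [0.2, 0.2, -0.2]
finger_gap: 13.4
finger_force: 50.0
```

>>> jog_arm(
  commands=[
    {"dx":0.9,"dy":-0.33,"dz":0,"ax":0,"ay":0,"az":0,"gripper":1},
    {"dx":0.9,"dy":-0.33,"dz":0,"ax":0,"ay":0,"az":0,"gripper":1},
    {"dx":0.5,"dy":-0.2,"dz":0,"ax":0,"ay":0,"az":-0.8,"gripper":1},
    {"dx":0,"dy":0,"dz":0,"ax":0,"ay":0,"az":0,"gripper":1},
  ],
)

```text
clock: 24.6
eef_pos: [449.8, 332.0, 254.6]
eef_rot: [3.14, -0.001, 1.583]
wrist_force: [0.1, 0.0, -0.9]
finger_gap: 13.3
finger_force: 50.0
```

Run:
```python
from h import *
p,r,s=now();print(p,s["eef_rot"],s["wrist_force"],s["finger_gap"],s["clock"])
go((447.6,347.2,190),R_(1.585))
c=cams.camera("top");cv2.imwrite("pics/x_raw.png",c["image"][:,:,::-1])
g=cv2.cvtColor(c["image"],cv2.COLOR_RGB2GRAY)
L=proj(c,[[596,-143.7,124]])[0];print(L)
u,v=np.round(L).astype(int);print(g[v-6:v+7,u-8:u+9])
```

```text
[449.78272631 331.95784898 254.6438151 ] [ 3.13972893e+00 -5.51271861e-04  1.58323424e+00] [ 0.14459353  0.03502552 -0.88475469] 13.322188148123688 24.6
shift(tool,/40) [ 0.381 -0.053  1.616] rows>= 2.0
turn(/10deg) [ 0.011 -0.003 -0.01 ]
[371.15629421 176.57173372]
[[225 217 210 206 201 196 200 205 209 211 210 209 214 216 212 198 171]
 [224 216 208 202 204 210 218 224 224 223 219 212 206 206 207 201 177]
 [228 221 208 200 206 215 220 222 223 221 216 208 199 192 196 199 181]
 [229 219 201 189 191 197 196 196 193 191 189 185 176 168 178 192 183]
 [228 212 185 160 150 148 147 144 141 138 135 134 130 130 151 180 183]
 [227 205 164 121 100  96  92  89  87  84  83  82  84  95 129 171 183]
 [228 206 163 111  85  85  87  89  88  88  87  89  95 106 135 174 184]
 [229 214 178 137 127 135 143 146 148 150 149 151 152 153 166 188 188]
 [229 218 196 172 170 185 195 202 204 205 204 200 193 188 193 200 194]
 [227 216 200 190 192 204 216 224 227 227 223 214 202 197 202 204 194]
 [210 196 185 186 194 200 210 219 222 220 212 202 193 195 205 205 194]
 [166 154 146 165 183 190 193 198 200 195 191 188 190 199 209 211 199]
 [131 121 115 128 153 169 178 184 185 183 181 181 185 202 217 217 200]]
```

Both slots lie along the bar. Returning the key.

>>> jog_arm(
  commands=[
    {"dx":0.38,"dy":-0.05,"dz":0,"ax":0,"ay":0,"az":0,"gripper":1},
    {"dx":0,"dy":0,"dz":0.9,"ax":0,"ay":0,"az":0,"gripper":1},
    {"dx":0,"dy":0,"dz":0.9,"ax":0,"ay":0,"az":0,"gripper":1},
    {"dx":0,"dy":0,"dz":0,"ax":0,"ay":0,"az":0,"gripper":1},
  ],
)

```text
clock: 25.15
eef_pos: [447.2, 345.5, 181.3]
eef_rot: [-3.141, 0.001, 1.58]
wrist_force: [-0.2, -0.9, -0.1]
finger_gap: 13.4
finger_force: 50.0
```

Run:
```python
from h import *
p,r,s=now();print(p,s["eef_rot"],s["wrist_force"],s["clock"])
go((447.9,347.0,102),R_(1.585))
```

```text
[447.22902652 345.47378332 181.25699355] [-3.14050264e+00  1.36277324e-03  1.58017128e+00] [-0.24412042 -0.86310774 -0.06940285] 25.15
shift(tool,/40) [0.041 0.019 1.981] rows>= 2.0
turn(/10deg) [-0.006  0.008 -0.028]
```

>>> jog_arm(
  commands=[
    {"dx":0.03,"dy":0.02,"dz":0.3,"ax":0,"ay":0,"az":0,"gripper":1},
    {"dx":0,"dy":0,"dz":0.25,"ax":0,"ay":0,"az":0,"gripper":1},
    {"dx":0,"dy":0,"dz":0.2,"ax":0,"ay":0,"az":0,"gripper":1},
    {"dx":0,"dy":0,"dz":0.2,"ax":0,"ay":0,"az":0,"gripper":1},
  ],
)

```text
clock: 25.65
eef_pos: [448.8, 347.2, 145.0]
eef_rot: [3.139, -0.001, 1.582]
wrist_force: [-0.0, 0.4, -0.5]
finger_gap: 13.4
finger_force: 50.0
```

>>> jog_arm(
  commands=[
    {"dx":0,"dy":0,"dz":0.4,"ax":0,"ay":0,"az":0,"gripper":1},
    {"dx":0,"dy":0,"dz":0.4,"ax":0,"ay":0,"az":0,"gripper":1},
    {"dx":0,"dy":0,"dz":0.1,"ax":0,"ay":0,"az":0,"gripper":1},
  ],
)

```text
clock: 26.02
eef_pos: [448.4, 346.9, 107.6]
eef_rot: [3.141, 0.0, 1.582]
wrist_force: [-0.1, -1.4, -1.7]
finger_gap: 13.6
finger_force: 50.0
```

>>> jog_arm(
  commands=[
    {"dx":0,"dy":0,"dz":0.08,"ax":0,"ay":0,"az":0,"gripper":1},
    {"dx":0,"dy":0,"dz":0.06,"ax":0,"ay":0,"az":0,"gripper":1},
    {"dx":0,"dy":0,"dz":0,"ax":0,"ay":0,"az":0,"gripper":1},
  ],
)

```text
clock: 26.4
eef_pos: [448.9, 347.3, 103.8]
eef_rot: [3.139, -0.001, 1.582]
wrist_force: [-0.1, -0.1, -1.6]
finger_gap: 13.5
finger_force: 50.0
```

>>> jog_arm(
  commands=[
    {"dx":0,"dy":0,"dz":0,"ax":0,"ay":0,"az":0,"gripper":0.6},
    {"dx":0,"dy":0,"dz":0,"ax":0,"ay":0,"az":0,"gripper":0.6},
    {"dx":0,"dy":0,"dz":0,"ax":0,"ay":0,"az":0,"gripper":0.6},
  ],
)

```text
clock: 26.78
eef_pos: [448.9, 347.3, 103.8]
eef_rot: [3.139, -0.001, 1.582]
wrist_force: [0.7, 0.3, -0.3]
finger_gap: 36.8
finger_force: 0.0
```

>>> jog_arm(
  commands=[
    {"dx":0,"dy":0,"dz":-0.5,"ax":0,"ay":0,"az":0,"gripper":0.6},
    {"dx":0,"dy":0,"dz":-1,"ax":0,"ay":0,"az":0,"gripper":0.6},
    {"dx":0,"dy":0,"dz":-1,"ax":0,"ay":0,"az":0,"gripper":0.6},
    {"dx":0,"dy":0,"dz":-1,"ax":0,"ay":0,"az":0,"gripper":0.6},
    {"dx":-1,"dy":-1,"dz":0,"ax":0,"ay":0,"az":0,"gripper":0.6},
    {"dx":-1,"dy":-1,"dz":0,"ax":0,"ay":0,"az":0,"gripper":0.6},
    {"dx":-1,"dy":-1,"dz":0,"ax":0,"ay":0,"az":0,"gripper":0.6},
    {"dx":0,"dy":0,"dz":0,"ax":0,"ay":0,"az":0,"gripper":0.6},
  ],
)

```text
clock: 27.78
eef_pos: [328.2, 224.3, 243.8]
eef_rot: [3.137, -0.002, 1.581]
wrist_force: [1.4, -0.0, 0.6]
finger_gap: 37.7
finger_force: 0.0
```

Run:
```python
from h import *
p,r,s=now();print(p,s["wrist_force"],s["finger_gap"],s["clock"])
c=cams.camera("top");s2=cams.camera("side")
a=crop(c["image"],130,105,265,195,2);b=crop(s2["image"],205,130,130,195,2)
cv2.imwrite("pics/end.png",np.hstack([a,b]))
```

```text
[328.21466115 224.30435633 243.8392384 ] [ 1.37350652e+00 -4.15386648e-04  6.40406892e-01] 37.68775675183006 27.775
```

View pics/end.png

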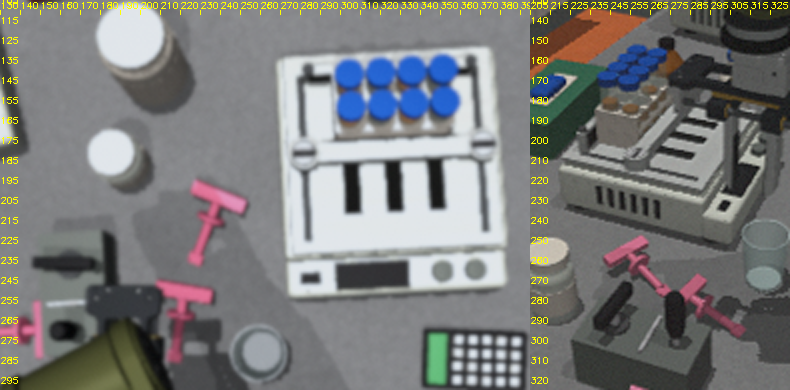

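Final picture: the black key stands in the block at (162,236), the bar lies against the rack with both slots along it, and the beaker and calculator are in place. The pink look-alikes have tipped over (they balanced on their tips; my path was over 100 mm above them). I'll check numerically that the bystanders haven't shifted, then sign off.

Run:
```python
from h import *
a=cv2.imread("pics/top0_raw.png");c=cams.camera("top");b=c["image"][:,:,::-1]
for n,(u,v,w) in dict(jar=(187,183,16),reagent=(200,130,26),amber=(422,136,20),buffer=(434,188,16),tipbox=(455,235,26),beaker=(260,281,18),calc=(367,285,32)).items():
    t=np.ascontiguousarray(a[v-w:v+w,u-w:u+w]);s=np.ascontiguousarray(b[v-w-6:v+w+6,u-w-6:u+w+6])
    r=cv2.matchTemplate(s,t,cv2.TM_CCOEFF_NORMED);_,m,_,l=cv2.minMaxLoc(r);print(n,round(m,3),l[0]-6,l[1]-6)
```

```text
jar 1.0 0 0
reagent 1.0 0 0
amber 1.0 0 0
buffer 1.0 0 0
tipbox 0.994 0 0
beaker 0.709 0 0
calc 0.973 0 0
```

```bash
python3 -c "
from cell import job
print(job.sign_off())"
```

```text
the job is handed in; nothing more can be done
None
```

I handed the job in after about 28 s: the bar holds the rack against the rear fence, both screws are at their stops with slots along the bar, the key is back in its hole, and none of the listed bystanders shifted in the top view; at least two pink look-alike keys fell over on the bench early in the run, apparently on their own, since the gripper never came near them.

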